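# Move a pinch-release cover from one control unit to another

### The job

The snap-fit cover sits on the old control unit; the other unit on the desk is open. Squeeze the cover's two side tabs together to free it, lift it off, and put it on the open unit: keep the tabs squeezed while you press the cover gently all the way down, then let go so that both tabs catch and the cover stays locked on. Never force the cover against a unit, and leave everything else on the desk where it is.

Things in the scene. Friction and masses are not known exactly. Their poses are not given: they have to be found in the camera images.
- cover: Loose black plastic cover, about 80 g: a plate 102 (x) by 72 (y) by 4 mm with two upright pinch tabs, one by each long side. Origin midway between the tabs, half-way up their part above the plate, 18 mm above the plate's underside; z up. Plate top at z = -14 mm, tab tops at +14. Taken by the tabs from above, fingers closing along y. Squeezed with 20 N or more, it is carried so.
- plate (a point): Centre of the plate's underside. Below it four round-ended guide pins, 10 mm thick, 16 mm long, at x +-40, y +-22.5 mm. Each tab goes on 10 mm below it and ends in a square outward catch, 5 mm long, upper face 6 mm below this point, that hooks under a unit's 4 mm lip. Square catches: with tabs free the cover can be neither pushed on nor pulled off. Either way round fits a unit.
- tab_a_pad (a point): Middle of the outer face of the tab on the cover's +y side, 27 mm from the cover's origin when free (54 mm over both tabs). The tab is 24 mm wide (x), 5 mm thick and stands 28 mm above the plate. The plate is cut away beside it (26 mm wide), so fingertips may reach down to the plate's level.
- tab_b_pad (a point): The same point of the tab on the cover's -y side.
- tab_a (a joint): How far the tab on the cover's +y side is pressed inward, m: 0 free (also when caught under a lip), 0.0055 at its stop (43 mm over both tabs). Spring: 4.5 N free, 9.5 N at the stop. The catch clears the lip only within about 1.5 mm of the stop; press both tabs to their stops.
- tab_b (a joint): The same for the tab on the cover's -y side.
- unit_old: Grey plastic control unit on a fixed aluminium riser, wearing the cover at the start. 106 (x) by 78 (y) mm; rim 60 to 84 mm above the desk, differing between the units. Origin: centre of the opening, level with the rim's flat top; z up. With the cover right down its plate lies on the rim, the cover's origin 18 mm above this one, axes parallel; a locked cover rides up to 2 mm higher.
- unit_new: The same kind of unit, but open: green circuit board and small contact block in sight. It gets the cover. Sizes and axes as unit_old; x, y and yaw are true, but the pose is the fixed riser's: the box was clamped on it by eye, and its true rim is anywhere from 6 mm below to 6 mm above this origin (firmly held). So feel for the rim with the cover's plate.
- new_opening (a point): The origin of unit_new again (rim up to 6 mm off in height). Opening 93.5 (x) by 58 (y) mm between end walls and the 4 mm thick lips of the long sides: guide pins have 1.75 mm (x), 1.5 mm (y) to spare each side. Let go of the tabs, still pressing lightly, with the plate on the rim or within 1.5 mm of it, else the catches are not under the lips and the cover is not locked.
- unit_new_spring (a joint): How far the open unit's sprung contact block is pressed in, m. Block 20 by 14 mm, mid-opening, its top 4 mm above the rim: 0 free, 0.004 with the cover right down (pushes it up with 2 N at first touch, 4 N right down), about 0.002 under a locked cover. A push of 10 to 20 N seats the cover; 45 N between cover and unit would crack it.
- screwdriver: Bystander: a screwdriver lying on the desk.
- pen: Bystander: a pen lying on the desk, 140 mm.
- tape: Bystander: a black tape roll lying flat, 64 mm across, 18 mm high.
- mug: Bystander: a white mug, 90 mm high.
- jar: Bystander: a white plastic bottle, 70 mm across, 150 mm high.
- meter: Bystander: a black handheld meter lying on its back, 150 by 75 by 34 mm.
- remote: Bystander: a small grey handset, 100 by 60 by 20 mm.
There are look-alikes about, which are no part of the job. What is shaped like the cover but pink or yellow is not meant.

How it is judged:
By the outcome, as a careful person would: the job done as asked, in the order asked, and still so for the second after the job is handed in, with the robot touching nothing.
It also fails if it takes over 64 s, if anything falls off the work surface, if the arm or the gripper's body presses on something with over 40 N, if the wrist force passes 120 N, or if a joint passes its speed limit or range.

### The arm

A 6-joint arm with a two-finger parallel gripper is mounted at the origin on the work surface. World frame = base frame: x ahead of the robot, y to its left, z up, the work surface at z = 0. Lengths are in mm, angles in rad, forces in N, time in s.
With the tool pointing down it reaches from about 375 to 750 mm from the base axis. Payload 9 kg.
Tool frame: the origin (TCP) lies at the very end of the fingers, on their centre line; the grasp point (between the pads) lies 19 mm behind it; z points along the fingers, y is the direction in which the jaws open and shut (so a half turn about z gives the same grasp; the last joint's range is limited). The gripper opens to 85 mm and grips with 20 to 120 N. Pads are 22 mm wide; open, the fingers measure 114 mm over their backs; the gripper's body (76 mm by 85 mm) begins 54 mm behind the grasp point. The pads swing forward as they close: fully open they stand 13 mm farther back than shut.
Start: joints at [-0.218, 0.104, 0.097, 1.564, 0, 1.353], TCP at [600.033, 0.002, 201.931] pointing down, gripper open.
Joint ranges: [-2.99, 2.99], [-0.84, 1.86], [-1.1, 1.16], [-1.84, 2.11], [-1.51, 1.56], [-3.14, 3.14]. Speed limits (rad/s): [2.22, 2.22, 2.57, 3.14, 3.14, 3.14].

### API

Orientations are given as a unit quaternion [w, x, y, z].
In Python, from plant import arm gives the robot as it stands.
- The arm moves only by the tool arm_command, never from a script. Its argument "plan" is a list of rows, each a list of 3 entries, a list of its own where there are three numbers: the closure, from 0 (fully open) to 1 (shut), then the shift along the world's x, y, z in mm, then the turn, a rotation vector about the world's x, y, z in degrees. A call has 1 to 12 rows; each row is the pose to reach, as a shift and turn from the pose commanded when the call began; what a row does not reach only later rows make up. A row lasts 1/10 s, in which the tool goes at most 50 mm and 8.59 degrees, less where a joint would pass 70% of its speed; a pose out of reach is approached as far as the arm can. A call with a gripper value outside its range is refused whole. The fingers move at their own pace and stop on an object; "newtons" is the grip in N (left out, the last holds). Time passes only in rows, so rows that repeat a pose let the fingers close. It gives the time, the measured TCP pose, the force and the opening at its end, in the units of the state.
- arm.sense(): the state, without advancing time (a new reading comes with each control period).
- arm.camera(name): name is "scene" or "side" or "wrist"; returns a dict with "image" (400x640x3 uint8, red, green, blue), "intrinsics" (3x3 intrinsics, pixels), "eye" and "rotation" of the camera in the world; the wrist camera has in their place "mount" (4x4, takes a point from camera to tool coordinates, whose origin is the TCP and whose axes are the flange's). Camera axes: x right, y down, z forward; pixel columns grow to the right and rows downward; lengths in mm; the calibration is good to about 2 mm. A picture is of the moment at which its call begins: read the wrist's pose just before it. There is no depth.
- arm.job_done(): hands the job in, once; it reports no verdict.
Trained networks look in the newest picture that a camera, given by its name, has taken for a name from the list of things; names that differ only in an ending like _2 or _b are one class to them, and where a whole thing is asked for, a point or a joint stands for the part that bears it (a point fixed in the world has none). Each returns a list of dicts, best first, with "score" (0 to 1); they miss things now and then, are a little off and sometimes report something else, mostly with a low value. They report only what shows in the picture. A call takes as long as a camera call. They do not tell look-alikes from the thing itself.
- arm.boxes_of(query, camera): "xy" ([column, row] in pixels, amid what is visible of it).
- arm.silhouettes(query, camera): "pixels" (400x640 bool, what is visible of it) and "xy" ([column, row] in pixels, amid what is visible of it).
The state is a dict: "t": time; "q": joint angles; "dq": joint speeds; "joint_efforts": joint torques, N m; "tcp_pos": TCP position; "eef_rot": TCP orientation; "wrist_force": force on the tool from outside, world axes, zero at the start; "moment": the same for the moment, N m; "width": finger opening in mm.
Only numpy, scipy, OpenCV 4.12 (cv2) and the standard library are available. Lean on these libraries where they do the work, as an engineer would, in place of code of your own. Each camera call takes 0.05 s, during which the arm holds its last target. There are 200 camera calls.

## Working session

There is one attempt and no reset: what is moved stays moved. The work goes in short steps, Python scripts to look and compute and a tool call to move; the robot and the scene stay as the last step left them, time stands still between calls to the robot, and variables do not carry over. Pictures are saved under pics/ and viewed, about 8 in all and at most 12, crops included, and the job is handed in when it is done.

Besides the shell and the picture viewer there is one more tool, called after ">>>" by a JSON object that holds its "method" and its "body". arm_command: Moves the arm, as the interface text tells. Its arguments: {"type":"object","properties":{"plan":{"type":"array","items":{"type":"array"}},"newtons":{"type":"number"}},"required":["plan"]}

```bash
mkdir -p pics; ls; cat > h.py <<'E'
import numpy as np, cv2
from plant import arm
from scipy.spatial.transform import Rotation as R
def cam(n):
    s=arm.sense(); c=arm.camera(n)
    if n=='wrist':
        w,x,y,z=s['eef_rot']; T=np.eye(4); T[:3,:3]=R.from_quat([x,y,z,w]).as_matrix(); T[:3,3]=s['tcp_pos']
        M=T@np.array(c['mount']); c['eye']=M[:3,3]; c['rotation']=M[:3,:3]
    c['eye']=np.array(c['eye'],float); c['rotation']=np.array(c['rotation'],float); c['intrinsics']=np.array(c['intrinsics'],float)
    return c
def save(c,f): cv2.imwrite('pics/'+f,np.array(c['image'])[:,:,::-1])
def ray(c,p): 
    d=c['rotation']@np.linalg.solve(c['intrinsics'],[p[0],p[1],1.]); return c['eye'],d/np.linalg.norm(d)
def onz(c,p,z):
    e,d=ray(c,p); return e+d*(z-e[2])/d[2]
def proj(c,P):
    q=c['intrinsics']@(c['rotation'].T@(np.array(P,float)-c['eye'])); return q[:2]/q[2]
E
python3 - <<'E'
from h import *
print(arm.sense())
ims=[]
for n in ['scene','side','wrist']:
    c=cam(n); save(c,n+'0.png'); print(n,c['eye'].round(),c['rotation'].round(2).tolist(),c['intrinsics'][0,0])
    for q in ['cover','unit_old','unit_new','plate','tab_a_pad','new_opening']:
        try: print(' ',q,[(np.round(b['xy']).tolist(),round(b['score'],2)) for b in arm.boxes_of(q,n)][:5])
        except Exception as e: print(q,e)
E
```

```text
pics
{'t': 0.0, 'q': array([-2.17667319e-01,  1.04681180e-01,  9.64214510e-02,  1.56389052e+00,
        4.87917687e-05,  1.35312187e+00]), 'dq': array([ 0.00064812, -0.00062318,  0.00023115,  0.00167656, -0.00130245,
       -0.00144189]), 'joint_efforts': array([ 7.03431251e-04, -5.56934094e+01,  5.03644359e+01,  1.70058967e-02,
       -2.22691165e-04, -8.28643181e-07]), 'tcp_pos': array([5.99618510e+02, 1.30143225e-01, 2.01106644e+02]), 'eef_rot': array([-5.83879861e-04,  7.07104107e-01,  7.07109131e-01, -3.43444107e-04]), 'wrist_force': array([ 0.76937416, -1.23658589,  0.53787807]), 'moment': array([ 0.02419137, -0.01292025,  0.01034434]), 'width': 85.51737934732684}
scene [979. 900. 762.] [-0.12, 0.22, 0.85, -0.46] 474.97950431810006
  cover [([500.0, 288.0], 0.94), ([288.0, 320.0], 0.84), ([337.0, 258.0], 0.74), ([377.0, 310.0], 0.73)]
  unit_old [([341.0, 281.0], 0.97)]
  unit_new [([275.0, 197.0], 0.81)]
  plate [([381.0, 316.0], 0.87), ([338.0, 256.0], 0.85), ([273.0, 193.0], 0.67), ([500.0, 296.0], 0.66), ([290.0, 318.0], 0.59)]
  tab_a_pad [([286.0, 306.0], 0.73), ([513.0, 
[... 193 characters left out ...]
 cover [([257.0, 321.0], 0.94), ([273.0, 262.0], 0.78), ([363.0, 386.0], 0.77), ([204.0, 282.0], 0.58)]
  unit_old [([162.0, 342.0], 0.7), ([275.0, 281.0], 0.66), ([314.0, 191.0], 0.35)]
  unit_new [([314.0, 186.0], 0.71), ([372.0, 154.0], 0.52)]
  plate [([362.0, 386.0], 0.91), ([270.0, 265.0], 0.83), ([207.0, 282.0], 0.77)]
  tab_a_pad [([371.0, 394.0], 0.64), ([264.0, 326.0], 0.59), ([262.0, 271.0], 0.43)]
  new_opening [([313.0, 192.0], 0.81)]
wrist [599.  80. 374.] [[1.0, -0.0, 0.0], [-0.0, -0.95, -0.31], [0.0, 0.31, -0.95]] 336.33941530445344
  cover []
  unit_old [([265.0, 2.0], 0.92)]
  unit_new [([278.0, 317.0], 0.88)]
  plate []
  tab_a_pad []
  new_opening [([276.0, 314.0], 0.88)]
```

View pics/scene0.png

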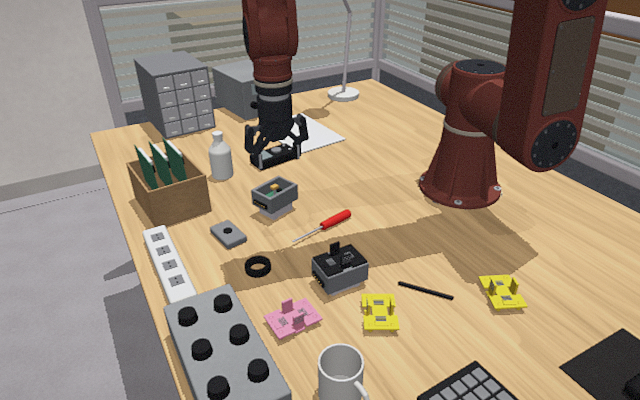

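View pics/wrist0.png

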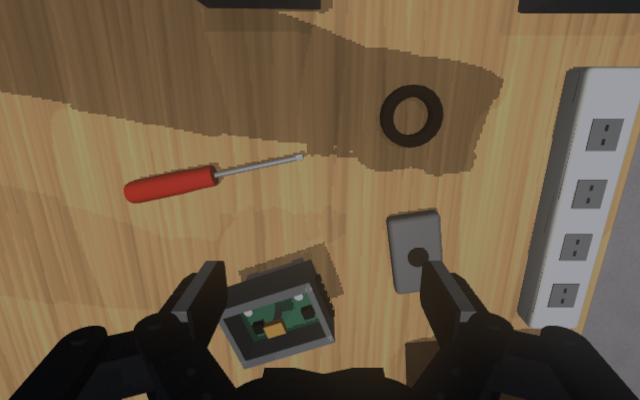

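```bash
python3 - <<'E'
from h import *
a=cam('scene');b=cam('side')
def tri(p,q):
    e1,d1=ray(a,p);e2,d2=ray(b,q)
    A=np.stack([d1,-d2],1); t=np.linalg.lstsq(A,e2-e1,rcond=None)[0]
    x,y=e1+d1*t[0],e2+d2*t[1]; return ((x+y)/2).round(1),np.linalg.norm(x-y).round(1)
print('cover',tri([337,258],[273,262]),'unit_old',tri([341,281],[275,281]),'new',tri([273,193],[313,192]))
w=cam('wrist'); print('new wrist',onz(w,[276,314],72))
E
```

```text
Traceback (most recent call last):
  File "h.py", line 13, in ray
    d=c['rotation']@np.linalg.solve(c['intrinsics'],[p[0],p[1],1.]); return c['eye'],d/np.linalg.norm(d)
      ~~~~~~~~~~~~~^~~~~~~~~~~~~~~~~~~~~~~~~~~~~~~~~~~~~~~~~~~~~~~~
ValueError: matmul: Input operand 1 has a mismatch in its core dimension 0, with gufunc signature (n?,k),(k,m?)->(n?,m?) (size 3 is different from 4)
```

The scene view shows the black cover on its unit at about (340,265), the open unit at (275,195), and pink and yellow look-alikes. The wrist view shows the open unit at about (277,318), yawed roughly +20°.

```bash
sed -i "s/c\['rotation'\]=np.array(c\['rotation'\],float);/r=np.array(c['rotation'],float); c['rotation']=r if r.ndim==2 else R.from_quat(np.r_[r[1:],r[0]]).as_matrix();/" h.py
cat >> h.py <<'E'
def tri(a,p,b,q):
    e1,d1=ray(a,p);e2,d2=ray(b,q)
    t=np.linalg.lstsq(np.stack([d1,-d2],1),e2-e1,rcond=None)[0]
    x,y=e1+d1*t[0],e2+d2*t[1]; return ((x+y)/2).round(1),np.linalg.norm(x-y).round(1)
E
python3 - <<'E'
from h import *
a=cam('scene');b=cam('side')
print('cover',tri(a,[337,258],b,[273,262]),'unit_old',tri(a,[341,281],b,[275,281]),'new',tri(a,[273,193],b,[313,192]))
for n,p,q in [('pen',0,0),('tape',0,0),('mug',0,0),('jar',0,0),('meter',0,0),('remote',0,0),('screwdriver',0,0)]:
    A=arm.boxes_of(n,'scene');B=arm.boxes_of(n,'side')
    if A and B: print(n,tri(a,A[0]['xy'],b,B[0]['xy']))
w=cam('wrist'); print('new wrist',onz(w,[276,314],72))
E
```

```text
cover (array([542.7, 177. ,  60.6]), np.float64(4.7)) unit_old (array([537.3, 186.4,  -3.1]), np.float64(1.8)) new (array([ 550.4, -151.8,   47.4]), np.float64(30.2))
pen (array([380.9, 312.6, -10.8]), np.float64(11.1))
tape (array([695.6,  56.4,   9.8]), np.float64(4.3))
mug (array([692.4, 446.8,  43.1]), np.float64(18.0))
jar (array([ 612.7, -438.8,   54.4]), np.float64(7.2))
meter (array([ 434.3, -428. ,   18.8]), np.float64(19.1))
remote (array([ 7.124e+02, -1.121e+02,  3.000e-01]), np.float64(10.5))
screwdriver (array([433.4, -23.1,  10.3]), np.float64(9.5))
new wrist [ 548.65179697 -147.1864521    72.        ]
```

>>> {"method": "arm_command", "body": {"plan": [[0,[-12,40,5],[0,0,0]],[0,[-24,80,10],[0,0,0]],[0,[-36,120,15],[0,0,0]],[0,[-48,150,20],[0,0,0]],[0,[-56,165,20],[0,0,0]],[0,[-56,165,20],[0,0,0]],[0,[-56,165,20],[0,0,0]]]}}

```text
t: 2.7
tcp_pos: [544.2, 164.5, 221.7]
eef_rot: [0.0, 0.707, 0.707, -0.0]
wrist_force: [0.8, -0.2, 0.6]
width: 85.5
```

```bash
python3 - <<'E'
from h import *
c=cam('wrist'); save(c,'wrist1.png'); np.savez('w1.npz',eye=c['eye'],rot=c['rotation'],K=c['intrinsics'])
for q in ['cover','plate','tab_a_pad','unit_old']:
    print(q,[(np.round(b['xy'],1).tolist(),round(b['score'],2)) for b in arm.boxes_of(q,'wrist')])
print(arm.sense()['tcp_pos'])
E
```

```text
cover [([468.7, 82.0], 0.98), ([300.9, 22.9], 0.89), ([325.6, 148.2], 0.88)]
plate [([324.6, 148.4], 0.77), ([297.7, 26.4], 0.77), ([463.9, 82.0], 0.61)]
tab_a_pad [([465.5, 106.3], 0.63), ([322.9, 121.6], 0.51)]
unit_old [([320.8, 108.0], 0.68)]
[544.3710296  163.98223869 221.62370821]
```

View pics/wrist1.png

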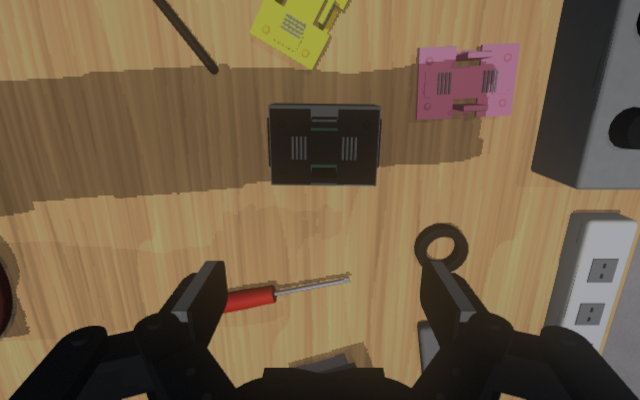

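```bash
python3 - <<'E'
from h import *
im=cv2.imread('pics/wrist1.png')[85:205,250:400]
g=np.clip((im/255.)**0.45*255,0,255).astype(np.uint8)
L=cv2.resize(g,None,fx=4,fy=4,interpolation=cv2.INTER_CUBIC)
s=cam('side'); save(s,'side1.png'); a=cam('scene'); save(a,'scene1.png')
def gm(f,x,y):
    i=cv2.imread('pics/'+f)[y:y+90,x:x+100]; return cv2.resize(np.clip((i/255.)**0.6*255,0,255).astype(np.uint8),None,fx=2,fy=2,interpolation=cv2.INTER_CUBIC)
R2=np.vstack([gm('side1.png',220,225),gm('scene1.png',290,220)]); R2=cv2.copyMakeBorder(R2,0,480-R2.shape[0],0,0,cv2.BORDER_CONSTANT)
cv2.imwrite('pics/c1.png',np.hstack([L,R2]))
E
```

```text
(no output)
```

View pics/c1.png

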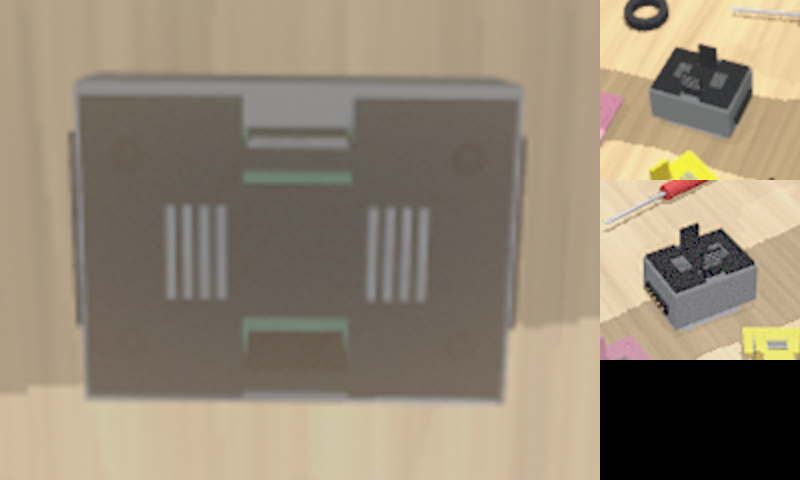

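```bash
cat >> h.py <<'E'
from scipy.optimize import least_squares
def fitrect(c,px,hx,hy,x0,zfix=None):
    px=np.array(px,float)
    loc=np.array([[-hx,hy],[hx,hy],[hx,-hy],[-hx,-hy]])
    def f(p):
        z=p[3] if zfix is None else zfix
        o=[]
        for l,u in zip(loc,px):
            P=np.r_[p[:2]+R.from_euler('z',p[2]).as_matrix()[:2,:2]@l,z]; o+=list(proj(c,P)-u)
        return o
    r=least_squares(f,x0,x_scale=[1,1,.01,1]); return r.x.round(3),np.round(r.fun,2)
E
python3 - <<'E'
from h import *
d=np.load('w1.npz'); c=dict(eye=d['eye'],rotation=d['rot'],intrinsics=d['K'])
o=np.array([250-.375,85-.375])
plate=np.array([[80,97],[520,100],[503,397],[88,396]])/4+o
print('plate',fitrect(c,plate,51,36,[542,177,0,80]))
rimS=np.array([[86,400],[505,402]])/4+o
for z in (65,75,85): print(z,[onz(c,p,z).round(1) for p in plate],[onz(c,p,z).round(1) for p in rimS])
# silhouettes cross check in scene and side (tri of tab tops etc.)
a=cam('scene');b=cam('side')
for n,k in (('scene',a),('side',b)):
    for q in ('cover','unit_old'):
        for s in arm.silhouettes(q,n):
            m=s['pixels']; ys,xs=np.where(m); print(n,q,np.round(s['xy']),s['score'].__round__(2),xs.min(),xs.max(),ys.min(),ys.max())
# tab top from viewed crops: tab left/right top corners
print('taptop',tri(a,[290+90/2,220+46/2],b,[220+107/2,225+46/2]), proj(a,[542,150,110]),proj(b,[542,150,110]))
E
```

```text
plate (array([ 5.43974e+02,  1.90663e+02, -9.00000e-03,  7.18010e+01]), array([-0.31, -0.31, -0.15, -0.15, -0.21,  0.52,  0.7 , -0.02]))
65 [array([492.5, 226.5,  65. ]), array([596.5, 225.7,  65. ]), array([595.9, 152.9,  65. ]), array([490.9, 153.2,  65. ])] [array([490.3, 152.2,  65. ]), array([596.5, 151.5,  65. ])]
75 [array([494.1, 227. ,  75. ]), array([594.9, 226.3,  75. ]), array([594.3, 155.6,  75. ]), array([492.5, 156. ,  75. ])] [array([491.9, 155. ,  75. ]), array([594.9, 154.4,  75. ])]
85 [array([495.6, 227.5,  85. ]), array([593.3, 226.8,  85. ]), array([592.7, 158.4,  85. ]), array([494.1, 158.8,  85. ])] [array([493.5, 157.8,  85. ]), array([593.3, 157.2,  85. ])]
scene cover [291. 321.] 0.94 264 320 298 338
scene cover [336. 258.] 0.72 312 366 241 275
scene cover [378. 310.] 0.68 361 398 293 331
scene cover [502. 289.] 0.68 479 525 275 309
scene cover [339. 375.] 0.56 317 368 343 399
scene cover [227. 229.] 0.35 209 246 219 248
scene unit_old [340. 277.] 0.61 311 367 261 294
side cover [272. 264.] 0.92 246 293 248 279
side cover [257. 321.] 0.9 230 282 301 344
side cover [206. 282.] 0.63 183 231 264 296
side unit_old [272. 280.] 0.72 245 296 260 293
taptop (array([543.3, 166.9,  99. ]), np.float64(1.8)) [332.01700316 235.35951679] [276.41741264 240.03612323]
```

>>> {"method": "arm_command", "body": {"plan": [[0,[0,3,-6],[0,0,8.2]],[0,[0,6,-12],[0,0,16.4]],[0,[0,9,-18],[0,0,24.6]],[0,[0,12,-24],[0,0,32.8]],[0,[0,15,-30],[0,0,41]],[0,[0,18,-36],[0,0,49.2]],[0,[0,21,-42],[0,0,57.4]],[0,[0,24,-48],[0,0,65.6]],[0,[0,26,-54],[0,0,73.8]],[0,[0,26,-60],[0,0,82]],[0,[0,26,-62],[0,0,89.5]],[0,[0,26,-62],[0,0,89.5]]]}}

```text
t: 4.55
tcp_pos: [543.8, 191.0, 159.5]
eef_rot: [-0.0, 0.003, 1.0, -0.0]
wrist_force: [1.0, -0.2, -0.2]
width: 85.3
```

```bash
python3 - <<'E'
from h import *
c=cam('wrist'); save(c,'wrist2.png'); np.savez('w2.npz',eye=c['eye'],rot=c['rotation'],K=c['intrinsics'])
s=arm.sense(); print(s['tcp_pos'],s['eef_rot'],s['q'][5],s['wrist_force'])
p=proj(c,[544,190.7,72]); print(p)
x,y=(p-[100,75]).astype(int); x=max(x,0);y=max(y,0); print(x,y)
im=cv2.imread('pics/wrist2.png')[y:y+150,x:x+200]
cv2.imwrite('pics/c2.png',cv2.resize(np.clip((im/255.)**0.45*255,0,255).astype(np.uint8),None,fx=4,fy=4,interpolation=cv2.INTER_CUBIC))
E
```

```text
[543.92513361 191.05352348 159.82459493] [-1.08677553e-04  5.72452043e-03  9.99983608e-01  3.15993793e-05] 0.12244314332552558 [ 0.39226237 -0.37135887  0.12562138]
[322.0337362  193.67937704]
222 118
```

View pics/c2.png

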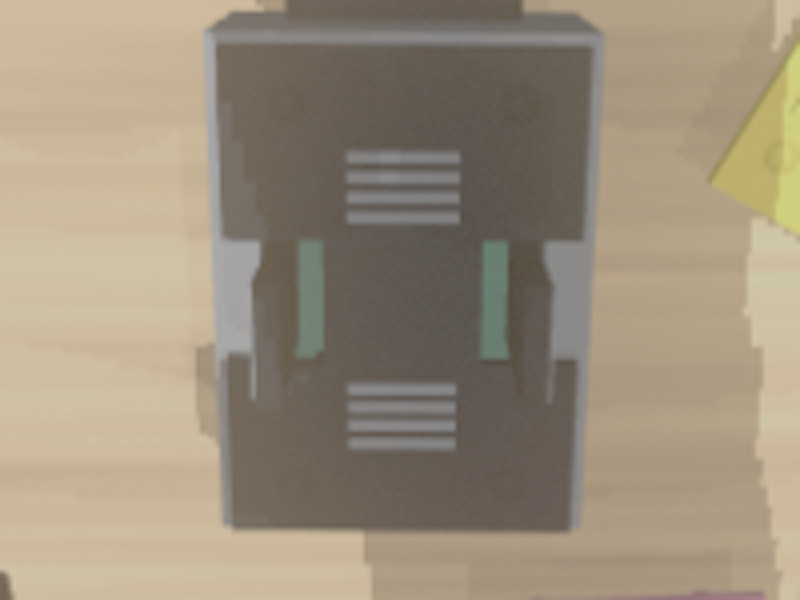

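The crop shows the cover with plate corners at crop px (217,44), (595,48), (571,528) and (233,527), the tabs standing left and right.

```bash
python3 - <<'E'
from h import *
d=np.load('w2.npz'); c=dict(eye=d['eye'],rotation=d['rot'],intrinsics=d['K'])
o=np.array([222-.375,118-.375])
u=np.array([[595,46],[571,527],[233,527],[217,44]])/4+o
print(fitrect(c,u,51,36,[544,190,0,72])); print(fitrect(c,u,51,36,[544,190,0,72],71.5))
T=np.array([[253,400],[553,402]])/4+o   # lower outer tab-top corners (x+12)
for z in (98,100,102): print([onz(c,p,z).round(1) for p in T])
E
```

```text
(array([ 5.43499e+02,  1.91181e+02, -1.50000e-02,  7.07120e+01]), array([-0.21, -0.05, -0.14,  0.38,  0.36, -0.11,  0.02, -0.2 ]))
(array([ 5.43298e+02,  1.91183e+02, -1.50000e-02,  7.20000e+01]), array([-0.06, -0.2 , -0.03,  0.59,  0.24,  0.1 , -0.13, -0.35]))
[array([554.4, 163.1,  98. ]), array([555.2, 218.8,  98. ])]
[array([553.6, 163.3, 100. ]), array([554.4, 218.6, 100. ])]
[array([552.8, 163.6, 102. ]), array([553.6, 218.4, 102. ])]
```

>>> {"method": "arm_command", "body": {"plan": [[0,[0,0,-20],[0,0,-0.4]],[0,[0,0,-40],[0,0,-0.4]],[0,[0,0,-60],[0,0,-0.4]],[0,[0,0,-75],[0,0,-0.4]],[0,[0,0,-85],[0,0,-0.4]],[0,[0,0,-89],[0,0,-0.4]],[0,[0,0,-89],[0,0,-0.4]],[0,[0,0,-89],[0,0,-0.4]]]}}

```text
t: 5.4
tcp_pos: [544.6, 191.1, 71.8]
eef_rot: [0.001, 0.008, 1.0, 0.0]
wrist_force: [-0.0, -0.3, 0.5]
width: 85.4
```

>>> {"method": "arm_command", "body": {"plan": [[0.3,[0,0,0],[0,0,0]],[0.4,[0,0,0],[0,0,0]],[0.6,[0,0,0],[0,0,0]],[1,[0,0,0],[0,0,0]],[1,[0,0,0],[0,0,0]],[1,[0,0,0],[0,0,0]],[1,[0,0,0],[0,0,0]],[1,[0,0,0],[0,0,0]]], "newtons": 35}}

```text
t: 6.2
tcp_pos: [544.0, 191.0, 70.9]
eef_rot: [-0.0, 0.008, 1.0, 0.0]
wrist_force: [1.2, 0.9, 0.8]
width: 0.3
```

```bash
python3 - <<'E'
from h import *
s=arm.sense(); print(s['tcp_pos'],s['width'],s['wrist_force'])
c=cam('wrist'); save(c,'wrist3.png')
a=cam('scene'); save(a,'scene3.png'); b=cam('side'); save(b,'side3.png')
f=lambda n,x,y:cv2.resize(np.clip((cv2.imread('pics/'+n)[y:y+150,x:x+200]/255.)**0.6*255,0,255).astype(np.uint8),(400,300),interpolation=cv2.INTER_CUBIC)
W=cv2.resize(np.clip((cv2.imread('pics/wrist3.png')/255.)**0.6*255,0,255).astype(np.uint8),(480,300))
cv2.imwrite('pics/c3.png',np.vstack([np.hstack([f('scene3.png',240,160),f('side3.png',180,170)]),np.hstack([W,np.zeros((300,320,3),np.uint8)])]))
E
```

```text
[544.02928525 190.99740617  70.91161269] 0.2680412042809263 [1.15183895 0.87627703 0.81205364]
```

View pics/c3.png

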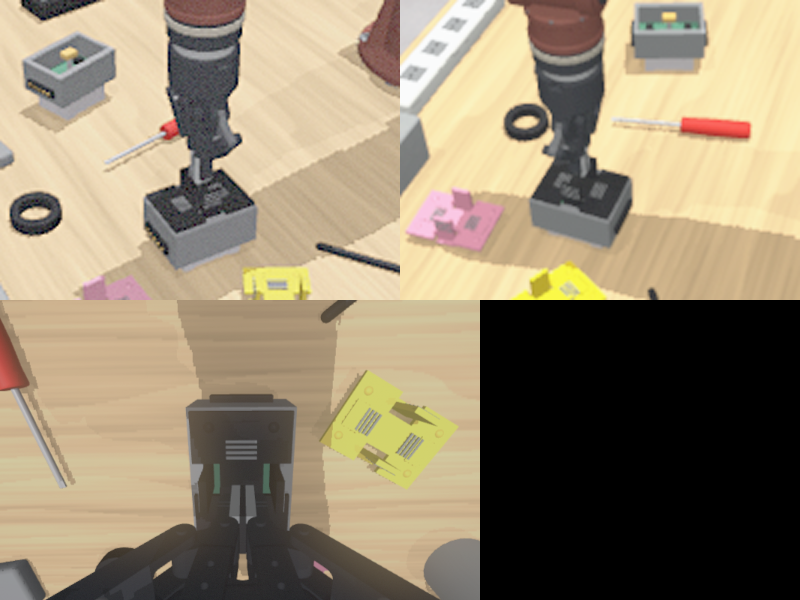

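```bash
python3 - <<'E'
from h import *
g=lambda n,x,y,w,h,W,H:cv2.resize(np.clip((cv2.imread('pics/'+n)[y:y+h,x:x+w]/255.)**0.45*255,0,255).astype(np.uint8),(W,H),interpolation=cv2.INTER_CUBIC)
cv2.imwrite('pics/c4.png',np.hstack([g('wrist3.png',230,120,200,250,480,600),np.vstack([g('scene3.png',300,215,80,75,320,300),g('side3.png',235,225,80,75,320,300)])]))
E
```

```text
(no output)
```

View pics/c4.png

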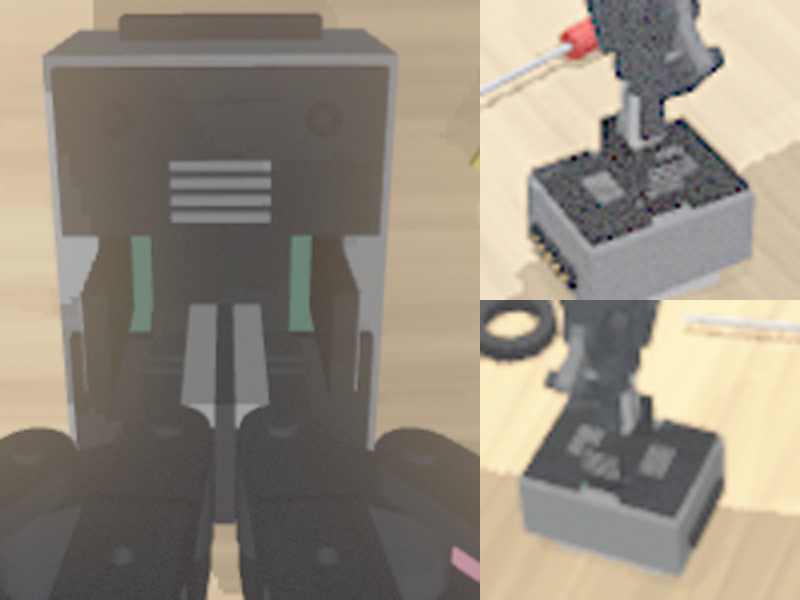

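```bash
python3 - <<'E'
from h import *
c=cam('wrist')
crop=lambda P:((proj(c,P)-[230,120])*2.4).round()
for z in (71,76,81,86,91): print(z,[crop([544+dx,191+dy,z]) for dx in(-11,11) for dy in (-8,8)])
print('slot',crop([530.4,191+36,71.5]),'tabtop',crop([531.4,191+24,99.5]))
print(arm.sense()['tcp_pos'], np.linalg.inv(c['mount']) @ np.array([0,0,0,1]))
a=cam('scene');b=cam('side')
f=lambda P,x,y:(((proj(a,P)-[300,215])*4).round(),((proj(b,P)-[235,225])*4).round())
for z in (71,81,91): print(z,f([544,191,z],0,0))
E
```

```text
71 [array([185., 244.]), array([255., 243.]), array([188., 330.]), array([256., 329.])]
76 [array([185., 252.]), array([256., 251.]), array([188., 340.]), array([257., 339.])]
81 [array([183., 261.]), array([257., 260.]), array([187., 351.]), array([258., 350.])]
86 [array([182., 270.]), array([258., 269.]), array([186., 362.]), array([258., 361.])]
91 [array([181., 280.]), array([259., 279.]), array([185., 374.]), array([259., 373.])]
slot [379. 231.] tabtop [343. 288.]
[544.00537589 191.0173802   70.92349694] [ -0.57401474  23.21270958 188.19957409   1.        ]
71 (array([161., 176.]), array([141., 148.]))
81 (array([161., 162.]), array([140., 137.]))
91 (array([161., 148.]), array([139., 126.]))
```

>>> {"method": "arm_command", "body": {"plan": [[1,[-0.5,0,-3],[0,0,0]],[1,[-0.5,0,-6],[0,0,0]],[1,[-0.5,0,-8],[0,0,0]],[1,[-0.5,0,-8],[0,0,0]]]}}

```text
t: 6.9
tcp_pos: [543.2, 191.0, 62.4]
eef_rot: [-0.0, 0.008, 1.0, 0.0]
wrist_force: [-0.4, -0.3, 0.3]
width: -0.1
```

```bash
python3 - <<'E'
from h import *
s=arm.sense(); print(s['tcp_pos'],s['wrist_force'],s['moment'],s['width'])
c=cam('wrist'); save(c,'wrist5.png')
a=cam('scene'); save(a,'scene5.png'); b=cam('side'); save(b,'side5.png')
f=lambda P:(((proj(a,P)-[300,215])*4).round(),((proj(b,P)-[235,225])*4).round(),((proj(c,P)-[230,120])*2.4).round())
for z in (63,73,83,93): print(z,f([533,191,z]),f([544,191,z]))
g=lambda n,x,y,w,h,W,H:cv2.resize(np.clip((cv2.imread('pics/'+n)[y:y+h,x:x+w]/255.)**0.35*255,0,255).astype(np.uint8),(W,H),interpolation=cv2.INTER_CUBIC)
cv2.imwrite('pics/c5.png',np.hstack([g('wrist5.png',230,120,200,250,480,600),np.vstack([g('scene5.png',300,215,80,75,320,300),g('side5.png',235,225,80,75,320,300)])]))
E
```

```text
[543.17522593 190.96189399  62.35964626] [-0.38463936 -0.33691738  0.26424605] [-0.00806751  0.02395598  0.01145039] -0.12134347412330387
63 (array([177., 181.]), array([158., 161.]), array([221., 247.])) (array([161., 187.]), array([141., 157.]), array([222., 291.]))
73 (array([178., 167.]), array([157., 151.]), array([221., 265.])) (array([161., 173.]), array([140., 146.]), array([222., 311.]))
83 (array([178., 153.]), array([156., 140.]), array([220., 284.])) (array([161., 159.]), array([139., 135.]), array([221., 333.]))
93 (array([178., 139.]), array([155., 129.]), array([220., 306.])) (array([161., 145.]), array([138., 124.]), array([221., 357.]))
```

View pics/c5.png

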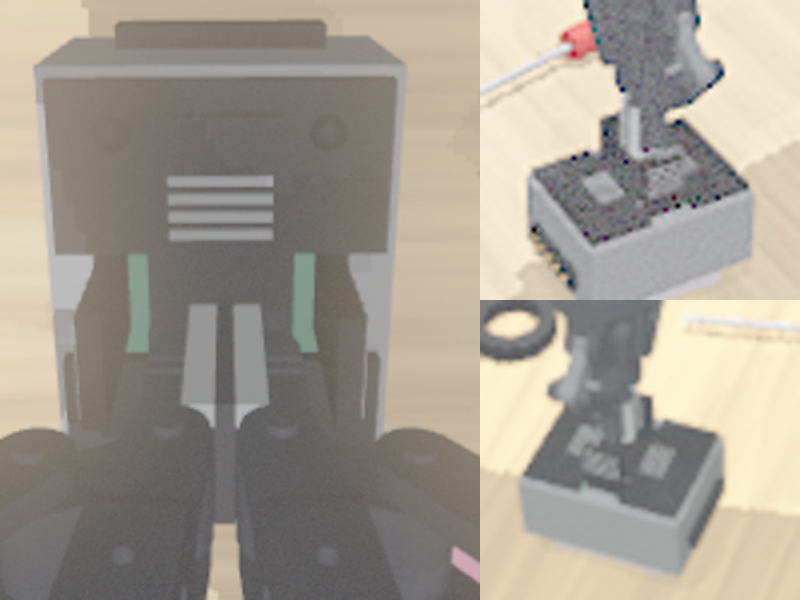

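>>> {"method": "arm_command", "body": {"plan": [[1,[0,0,-2],[0,0,0]],[1,[0,0,-4],[0,0,0]],[1,[0,0,-6],[0,0,0]],[1,[0,0,-7],[0,0,0]],[1,[0,0,-7],[0,0,0]]]}}

```text
t: 7.55
tcp_pos: [543.3, 191.0, 55.6]
eef_rot: [-0.0, 0.008, 1.0, 0.0]
wrist_force: [0.2, 0.1, 0.1]
width: 0.0
```

>>> {"method": "arm_command", "body": {"plan": [[1,[0,0,-1],[0,0,0]],[1,[0,0,-2],[0,0,0]],[1,[0,0,-3],[0,0,0]],[1,[0,0,-3],[0,0,0]]]}}

```text
t: 7.95
tcp_pos: [543.4, 191.0, 52.7]
eef_rot: [-0.0, 0.008, 1.0, 0.0]
wrist_force: [0.7, -0.5, -0.3]
width: -0.3
```

```bash
python3 - <<'E'
from h import *
s=arm.sense(); print(s['tcp_pos'],s['wrist_force'],s['width'])
c=cam('wrist'); save(c,'wrist6.png')
a=cam('scene'); save(a,'scene6.png'); b=cam('side'); save(b,'side6.png')
g=lambda n,x,y,w,h,W,H:cv2.resize(np.clip((cv2.imread('pics/'+n)[y:y+h,x:x+w]/255.)**0.35*255,0,255).astype(np.uint8),(W,H),interpolation=cv2.INTER_CUBIC)
cv2.imwrite('pics/c6.png',np.hstack([g('scene6.png',305,210,70,100,400,570),g('side6.png',240,220,70,100,400,570)]))
f=lambda P:((proj(a,P)-[305,210])*5.7).round().tolist()+((proj(b,P)-[240,220])*5.7+[400,0]).round().tolist()
for z in (53,63,71.5,83,93): print(z,f([544,191,z]))
print('tabs S,N',f([543.4,166.5,99.5]),f([543.4,215.5,99.5]))
E
```

```text
[543.4473176  190.98297565  52.74618286] [ 0.67548227 -0.47027514 -0.30855932] -0.3173125047408772
53 [200.0, 314.0, 574.0, 267.0]
63 [200.0, 295.0, 573.0, 252.0]
71.5 [201.0, 278.0, 572.0, 239.0]
83 [201.0, 256.0, 570.0, 221.0]
93 [202.0, 236.0, 569.0, 206.0]
tabs S,N [172.0, 189.0, 591.0, 156.0] [236.0, 257.0, 546.0, 236.0]
```

View pics/c6.png

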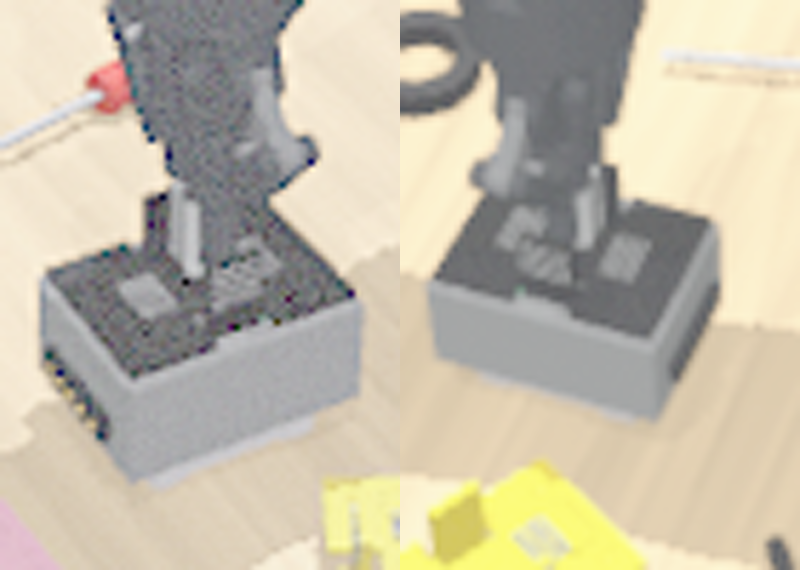

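The fingertips, shut, end about 20 mm short of the stated TCP (two cameras, no contact at TCP z 52.7). So I rise, open, and go down further.

>>> {"method": "arm_command", "body": {"plan": [[1,[0,0,15],[0,0,0]],[1,[0,0,30],[0,0,0]],[1,[0,0,42],[0,0,0]],[0.5,[0,0,44],[0,0,0]],[0,[0,0,44],[0,0,0]],[0,[0,0,44],[0,0,0]],[0,[0,0,44],[0,0,0]],[0,[0,0,44],[0,0,0]]]}}

```text
t: 8.9
tcp_pos: [543.2, 190.9, 96.3]
eef_rot: [-0.0, 0.008, 1.0, -0.0]
wrist_force: [-0.2, -0.3, -0.3]
width: 72.7
```

>>> {"method": "arm_command", "body": {"plan": [[0,[0,0,-12],[0,0,0]],[0,[0,0,-24],[0,0,0]],[0,[0,0,-35],[0,0,0]],[0,[0,0,-42],[0,0,0]],[0,[0,0,-45],[0,0,0]],[0,[0,0,-45],[0,0,0]]]}}

```text
t: 9.5
tcp_pos: [543.2, 190.9, 51.3]
eef_rot: [-0.0, 0.008, 1.0, -0.0]
wrist_force: [-0.5, -0.0, -0.1]
width: 85.5
```

>>> {"method": "arm_command", "body": {"plan": [[0.3,[0,0,0],[0,0,0]],[0.3,[0,0,0],[0,0,0]],[0.5,[0,0,0],[0,0,0]],[0.5,[0,0,0],[0,0,0]],[0.5,[0,0,0],[0,0,0]],[0.5,[0,0,0],[0,0,0]]], "newtons": 35}}

```text
t: 10.1
tcp_pos: [544.0, 191.1, 52.5]
eef_rot: [0.0, 0.008, 1.0, 0.0]
wrist_force: [-1.4, -0.2, 4.9]
width: 42.8
```

>>> {"method": "arm_command", "body": {"plan": [[1,[0,0,0],[0,0,0]],[1,[0,0,0],[0,0,0]],[1,[0,0,0],[0,0,0]],[1,[0,0,2],[0,0,0]],[1,[0,0,2],[0,0,0]]], "newtons": 40}}

```text
t: 10.6
tcp_pos: [543.9, 191.0, 54.3]
eef_rot: [0.0, 0.008, 1.0, 0.0]
wrist_force: [1.2, -0.1, 2.0]
width: 41.9
```

>>> {"method": "arm_command", "body": {"plan": [[1,[0,0,2],[0,0,0]],[1,[0,0,4],[0,0,0]],[1,[0,0,6],[0,0,0]],[1,[0,0,6],[0,0,0]]]}}

```text
t: 11.0
tcp_pos: [543.2, 191.0, 59.8]
eef_rot: [-0.0, 0.008, 1.0, 0.0]
wrist_force: [0.0, -0.7, -0.9]
width: 42.2
```

>>> {"method": "arm_command", "body": {"plan": [[1,[0,0,5],[0,0,0]],[1,[0,0,12],[0,0,0]],[1,[0,0,22],[0,0,0]],[1,[0,0,40],[0,0,0]],[1,[0,0,60],[0,0,0]],[1,[0,0,80],[0,0,0]],[1,[0,0,95],[0,0,0]],[1,[0,0,100],[0,0,0]],[1,[0,0,100],[0,0,0]]]}}

```text
t: 11.9
tcp_pos: [544.0, 191.0, 160.7]
eef_rot: [0.001, 0.008, 1.0, 0.0]
wrist_force: [-0.1, -0.0, -1.4]
width: 41.3
```

```bash
python3 - <<'E'
from h import *
s=arm.sense(); print(s['tcp_pos'],s['wrist_force'],s['width'])
a=cam('scene');b=cam('side')
C=np.array([543.4,191,160-52+85.5])
print(proj(a,C),proj(b,C),'old spot',proj(a,[543,191,85]),proj(b,[543,191,85]))
for n in('scene','side'): print(n,[(np.round(x['xy']).tolist(),round(x['score'],2)) for x in arm.boxes_of('cover',n)])
d=cv2.imread('pics/wrist0.png')[270:385,200:360]
cv2.imwrite('pics/c7.png',np.hstack([cv2.resize(np.clip((d/255.)**0.6*255,0,255).astype(np.uint8),(556,400),interpolation=cv2.INTER_CUBIC),cv2.resize(a['image'][140:310,290:390,::-1],(240,400))]))
E
```

```text
[544.02600687 191.04445562 160.72628002] [-0.09202539 -0.03925373 -1.41893855] 41.29640987044244
[341.351833   214.14726648] [267.04336561 226.42349037] old spot [340.69129808 254.00403858] [270.16413155 258.36694348]
scene [([336.0, 222.0], 0.88), ([290.0, 320.0], 0.63), ([503.0, 289.0], 0.62)]
side [([273.0, 239.0], 0.78), ([204.0, 281.0], 0.64), ([256.0, 322.0], 0.57)]
```

View pics/c7.png

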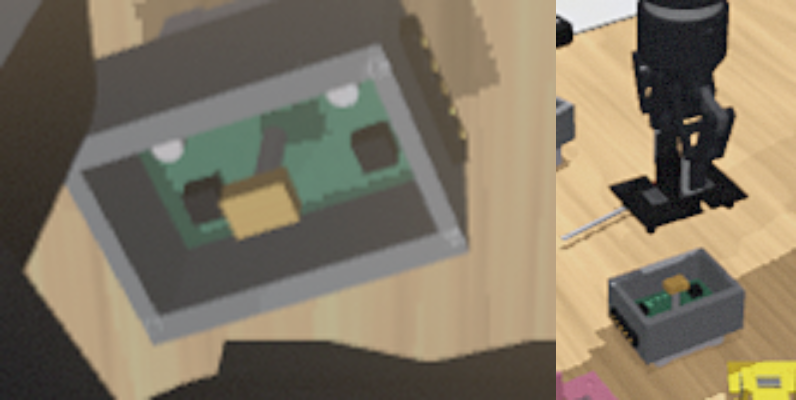

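```bash
python3 - <<'E'
from h import *
c=cam('wrist'); T=np.eye(4); T[:3,:3]=R.from_quat([.70711,.70711,0,0]).as_matrix(); T[:3,3]=[600.0,0,201.9]
# orientation at start wxyz ~ [0,.7071,.7071,0]
M=T@np.array(c['mount']); k=dict(eye=M[:3,3],rotation=M[:3,:3],intrinsics=c['intrinsics'])
u=np.array([[75,180],[382,47],[467,245],[155,342]])/3.475+[200,270]
print(fitrect(k,u,53,39,[549,-148,.33,72])); 
for z in (70,76,82): print(fitrect(k,u,53,39,[549,-148,.33,72],z))
E
```

```text
(array([ 5.49571e+02, -1.74317e+02,  3.74000e-01,  6.31880e+01]), array([-2.83, -4.92, -1.69,  2.45,  0.11,  1.49,  4.74,  1.  ]))
(array([ 5.50662e+02, -1.68929e+02,  3.76000e-01,  7.20000e+01]), array([-4.18, -5.  , -1.05,  1.55,  1.36,  1.85,  4.19,  2.02]))
(array([ 5.51623e+02, -1.64189e+02,  3.77000e-01,  7.20000e+01]), array([-5.42, -5.06, -0.47,  0.73,  2.51,  2.18,  3.68,  2.95]))
(array([ 5.52583e+02, -1.59455e+02,  3.78000e-01,  7.20000e+01]), array([-6.72, -5.12,  0.14, -0.13,  3.71,  2.53,  3.16,  3.93]))
```

>>> {"method": "arm_command", "body": {"plan": [[1,[5,-15,5],[0,0,0]],[1,[15,-45,10],[0,0,3]],[1,[25,-80,10],[0,0,6]],[1,[35,-115,10],[0,0,9]],[1,[45,-150,10],[0,0,12]],[1,[55,-185,10],[0,0,14]],[1,[65,-220,10],[0,0,16]],[1,[78,-255,10],[0,0,18]],[1,[90,-290,10],[0,0,20]],[1,[97,-312,10],[0,0,20.5]],[1,[100,-322,10],[0,0,20.5]],[1,[100,-322,10],[0,0,20.5]]]}}

```text
t: 13.35
tcp_pos: [643.3, -132.5, 169.5]
eef_rot: [-0.0, -0.169, 0.986, 0.0]
wrist_force: [0.4, 0.4, -0.7]
width: 41.7
```

```bash
cat > look.py <<'E'
from h import *
import sys
n=sys.argv[1]
c=cam('wrist'); s=arm.sense(); print(s['tcp_pos'],s['eef_rot'],s['wrist_force'],s['width'])
save(c,n+'.png'); np.savez(n+'.npz',eye=c['eye'],rot=c['rotation'],K=c['intrinsics'])
for q in ('unit_new','new_opening','cover','tab_a_pad'): print(q,[(np.round(b['xy'],1).tolist(),round(b['score'],2)) for b in arm.boxes_of(q,'wrist')])
for b in arm.silhouettes('unit_new','wrist')[:1]:
    ys,xs=np.where(b['pixels']); print('bbox',xs.min(),xs.max(),ys.min(),ys.max())
print('expect',proj(c,[550,-165,72]))
E
python3 look.py w8
```

```text
[ 643.21967852 -131.16053087  169.70350262] [-2.52421456e-04 -1.69698137e-01  9.85496005e-01  3.20923337e-04] [-0.36526404 -0.38875004 -1.21575111] 41.58147355570753
unit_new [([333.1, 68.7], 0.76)]
new_opening [([331.1, 65.7], 0.73)]
cover [([323.7, 224.9], 0.84), ([615.3, 324.8], 0.77), ([332.2, 68.0], 0.36)]
tab_a_pad [([610.0, 323.7], 0.95), ([365.7, 266.0], 0.92)]
bbox 276 388 0 139
expect [322.37195186  62.19802134]
```

```bash
python3 - <<'E'
from h import *
i=np.clip((cv2.imread('pics/w8.png')/255.)**0.55*255,0,255).astype(np.uint8)
A=cv2.resize(i[0:150,265:400],(540,600),interpolation=cv2.INTER_CUBIC)
B=cv2.resize(i[150:300,255:385],(260,300),interpolation=cv2.INTER_CUBIC)
cv2.imwrite('pics/c8.png',np.hstack([A,np.vstack([B,B*0])]))
E
```

```text
(no output)
```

View pics/c8.png

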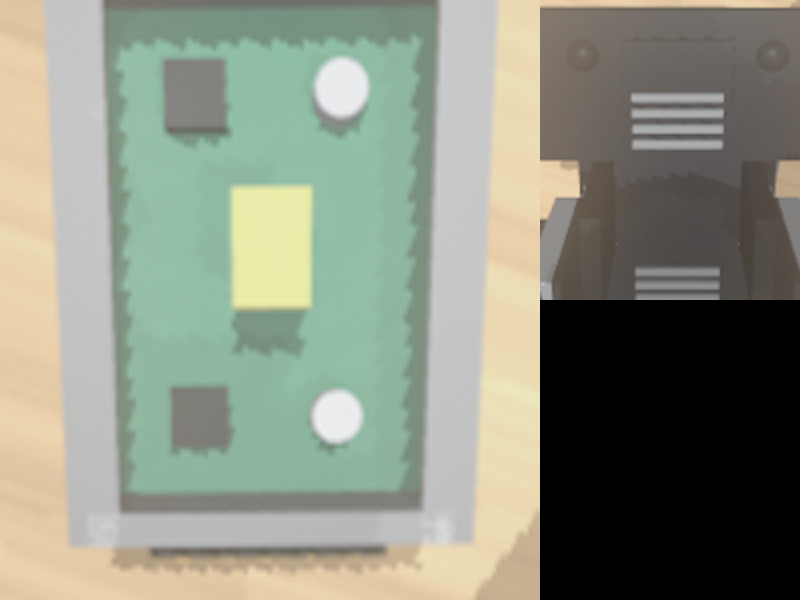

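```bash
python3 - <<'E'
from h import *
d=np.load('w8.npz'); c=dict(eye=d['eye'],rotation=d['rot'],intrinsics=d['K'])
px=lambda p:np.array(p)/4+[265-.375,-.375]
obs=[((45,4),1,-39,0),((70,543),1,-39,0),((497,4),1,39,0),((474,541),1,39,0),((120,546.5),0,53,0),((420,544),0,53,0),
((105,20),1,-29,0),((120,508),1,-29,0),((439,20),1,29,0),((422,505),1,29,0),((150,512),0,46.75,0),((400,510),0,46.75,0),
((231,247),1,-7,4),((312,247),1,7,4),((272,185),0,-10,4),((272,309),0,10,4)]
def f(p,full=True):
    o=[]
    for u,ax,v,dz in obs:
        P=onz(c,px(u),p[3]+dz); l=R.from_euler('z',-p[2]).as_matrix()[:2,:2]@(P[:2]-p[:2]); o.append(l[ax]-v)
    return np.array(o)
r=least_squares(f,[550,-165,.35,72],x_scale=[1,1,.01,1],loss='soft_l1',f_scale=.5); print(r.x.round(3),np.degrees(r.x[2])); print(f(r.x).round(2)); print(c['eye'])
s=arm.sense(); print(s['tcp_pos'],R.from_quat(np.r_[s['eef_rot'][1:],s['eef_rot'][0]]).as_matrix().round(3).tolist())
# cover plate in this picture: top edge (-x) corners/pins: rough check
q=lambda p:np.array(p)/2+[255,150]
for z in (190,): print([onz(c,q(p),z).round(1) for p in [(42,55),(232,55),(137,100),(137,285)]])
E
```

```text
[ 5.47929e+02 -1.57955e+02  3.47000e-01  7.89840e+01] 19.901651779869347
[ 0.01  0.06 -0.13  0.16  0.13  0.15  0.25 -0.04 -0.03 -0.13 -0.14 -0.1
 -0.32  0.14 -0.3   0.25]
[ 567.77560061 -158.37563735  341.386044  ]
[ 643.45199702 -129.83333174  170.20402655] [[-0.942, -0.337, 0.0], [-0.337, 0.942, 0.0], [-0.0, 0.0, -1.0]]
[array([ 611.8, -165.9,  190. ]), array([ 597.2, -124.3,  190. ]), array([ 614.9, -141.5,  190. ]), array([ 662.7, -124.6,  190. ])]
```

```bash
python3 - <<'E'
from h import *
d=np.load('w8.npz'); M=np.array(cam('wrist')['mount'])
def camat(p,yaw):
    T=np.eye(4); T[:3,:3]=(R.from_euler('z',yaw,degrees=True)*R.from_quat([0,1,0,0])).as_matrix(); T[:3,3]=p; E=T@M
    return dict(eye=E[:3,3],rotation=E[:3,:3],intrinsics=d['K'])
k=camat([643.53,-131,169.93],19.6); print('eye cmd',k['eye'],'used',d['eye'],'rot diff deg',np.degrees(R.from_matrix(k['rotation']@d['rot'].T).as_rotvec()))
# in-hand cover, tool-aligned frame (x local, y local, z up from TCP)
c=camat([0,0,0],0)
i=np.clip((cv2.imread('pics/w8.png')/255.)**0.55*255,0,255).astype(np.uint8)
q=lambda p:np.array(p)/2+[255-.25,150-.25]
for h in (15,17,19,21,23):
    L=[onz(c,q(p),h)[:2].round(1).tolist() for p in [(137,10),(20,160),(42,55),(232,55),(631-540,120),(723-540,120),(35,230),(235,230)]]
    print(h,L)
g=cv2.cvtColor(i,cv2.COLOR_BGR2GRAY); print(g[145:165,285:290].mean(1).round()); print(g[222:245,262].tolist())
np.savez('k8.npz',**k)
E
```

```text
eye cmd [ 567.93092078 -157.01573951  341.76519162] used [ 567.77560061 -158.37563735  341.386044  ] rot diff deg [-0.01542444 -0.0399894   0.12729316]
15 [[-50.4, 0.9], [-12.2, -28.7], [-39.5, -21.9], [-39.5, 23.7], [-22.9, -10.5], [-22.9, 12.3], [7.7, -25.9], [7.8, 26.6]]
17 [[-50.8, 0.9], [-13.0, -28.3], [-40.0, -21.6], [-40.0, 23.5], [-23.6, -10.4], [-23.6, 12.2], [6.6, -25.5], [6.7, 26.2]]
19 [[-51.2, 0.9], [-13.9, -27.9], [-40.6, -21.3], [-40.5, 23.2], [-24.4, -10.2], [-24.3, 12.0], [5.5, -25.2], [5.6, 25.9]]
21 [[-51.5, 0.9], [-14.8, -27.6], [-41.1, -21.0], [-41.0, 22.9], [-25.1, -10.1], [-25.1, 11.9], [4.4, -24.8], [4.4, 25.6]]
23 [[-51.9, 0.9], [-15.6, -27.2], [-41.6, -20.7], [-41.5, 22.6], [-25.8, -9.9], [-25.8, 11.7], [3.3, -24.5], [3.3, 25.2]]
[209. 211. 213. 213. 213. 211. 210. 199. 161. 108. 114. 117. 117. 116.
 116. 115. 115. 114. 114. 114.]
[110, 110, 110, 110, 110, 110, 109, 109, 173, 209, 210, 211, 211, 214, 215, 212, 211, 212, 214, 215, 215, 216, 217]
```

>>> {"method": "arm_command", "body": {"plan": [[1,[-15,-4,0],[0,0,0.2]],[1,[-40,-11,0],[0,0,0.2]],[1,[-65,-18,-10],[0,0,0.2]],[1,[-85,-24,-25],[0,0,0.2]],[1,[-95,-26.6,-45],[0,0,0.2]],[1,[-95,-26.6,-65],[0,0,0.2]],[1,[-95,-26.6,-77],[0,0,0.2]],[1,[-95,-26.6,-81],[0,0,0.2]],[1,[-95,-26.6,-81],[0,0,0.2]],[1,[-95,-26.6,-81],[0,0,0.2]]]}}

```text
t: 14.7
tcp_pos: [549.2, -157.7, 89.9]
eef_rot: [0.0, -0.172, 0.985, -0.0]
wrist_force: [0.3, 0.6, -0.9]
width: 41.7
```

```bash
python3 - <<'E'
from h import *
c=cam('wrist'); save(c,'w9.png'); s=arm.sense(); print(s['tcp_pos'],s['wrist_force'],s['width'])
d=np.load('w8.npz')
i=np.clip((cv2.imread('pics/w9.png')/255.)**0.5*255,0,255).astype(np.uint8)
A=cv2.resize(i[110:260,240:410],(680,600),interpolation=cv2.INTER_CUBIC)
cv2.imwrite('pics/c9.png',A)
E
```

```text
[ 549.24130395 -157.75776124   89.97657837] [-0.77807671  1.06686994 -0.94057354] 41.45952896942353
```

View pics/c9.png

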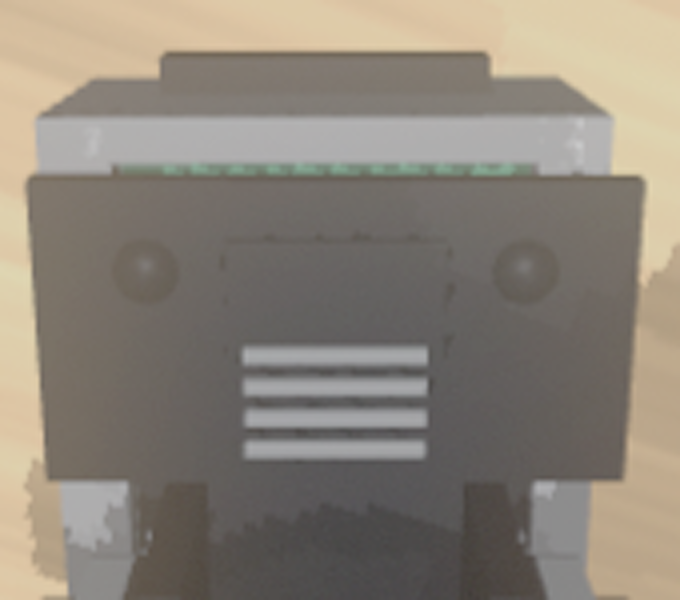

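```bash
python3 - <<'E'
from h import *
d=np.load('w8.npz'); M=np.array(cam('wrist')['mount'])
T=np.eye(4); T[:3,:3]=R.from_quat([0,1,0,0]).as_matrix(); T=T@M
c=dict(eye=T[:3,3],rotation=T[:3,:3],intrinsics=d['K'])
q=lambda p:np.array(p)/4+[240-.375,110-.375]
print('cover'); 
for h in (15,17,19): print(h,[onz(c,q(p),h)[:2].round(2).tolist() for p in [(28,180),(644,181),(48,480),(624,480),(145,272),(526,272),(243,403),(428,403)]])
print('unit')
for h in (-8,-10,-12,-14): print(h,[onz(c,q(p),h)[:2].round(2).tolist() for p in [(38,115),(612,115),(112,165),(539,165),(66,560),(588,560)]])
E
```

```text
cover
15 [[-50.51, -35.12], [-50.31, 37.35], [-12.25, -35.33], [-12.15, 37.5], [-39.34, -21.86], [-39.29, 23.94], [-22.57, -10.45], [-22.54, 12.5]]
17 [[-50.89, -34.66], [-50.69, 36.89], [-13.11, -34.86], [-13.01, 37.03], [-39.86, -21.57], [-39.8, 23.65], [-23.3, -10.3], [-23.27, 12.35]]
19 [[-51.26, -34.2], [-51.07, 36.42], [-13.97, -34.4], [-13.88, 36.56], [-40.38, -21.28], [-40.32, 23.35], [-24.03, -10.16], [-24.01, 12.2]]
unit
-8 [[-54.91, -38.45], [-54.83, 37.83], [-48.22, -28.96], [-48.15, 28.44], [10.52, -38.83], [10.62, 38.39]]
-10 [[-54.63, -38.88], [-54.55, 38.24], [-47.87, -29.29], [-47.8, 28.74], [11.52, -39.27], [11.63, 38.8]]
-12 [[-54.35, -39.32], [-54.27, 38.65], [-47.51, -29.63], [-47.45, 29.05], [12.53, -39.71], [12.64, 39.22]]
-14 [[-54.08, -39.76], [-53.99, 39.07], [-47.16, -29.96], [-47.09, 29.36], [13.54, -40.15], [13.65, 39.64]]
```

>>> {"method": "arm_command", "body": {"plan": [[1,[-0.6,-1.6,0],[0,0,0]],[1,[-0.6,-1.6,-3],[0,0,0]],[1,[-0.6,-1.6,-6],[0,0,0]],[1,[-0.6,-1.6,-8],[0,0,0]],[1,[-0.6,-1.6,-10],[0,0,0]],[1,[-0.6,-1.6,-11],[0,0,0]],[1,[-0.6,-1.6,-12],[0,0,0]],[1,[-0.6,-1.6,-12],[0,0,0]]]}}

```text
t: 15.6
tcp_pos: [547.9, -159.2, 76.8]
eef_rot: [-0.0, -0.172, 0.985, 0.0]
wrist_force: [-0.3, 0.4, -0.4]
width: 41.4
```

>>> {"method": "arm_command", "body": {"plan": [[1,[0,0,-1],[0,0,0]],[1,[0,0,-2],[0,0,0]],[1,[0,0,-3],[0,0,0]],[1,[0,0,-4],[0,0,0]],[1,[0,0,-4],[0,0,0]]]}}

```text
t: 16.1
tcp_pos: [547.8, -159.1, 72.8]
eef_rot: [-0.0, -0.172, 0.985, 0.0]
wrist_force: [-0.3, 0.6, -0.6]
width: 41.7
```

```bash
python3 - <<'E'
from h import *
s=arm.sense(); print(s['tcp_pos'],s['wrist_force'],s['width'])
E
```

```text
[ 547.82331433 -159.14294194   72.7538612 ] [-0.34587578  0.61087429 -0.56846941] 41.68828048296124
```

>>> {"method": "arm_command", "body": {"plan": [[1,[0,0,-1],[0,0,0]],[1,[0,0,-2],[0,0,0]],[1,[0,0,-3],[0,0,0]],[1,[0,0,-3],[0,0,0]]]}}

```text
t: 16.5
tcp_pos: [547.9, -159.2, 70.0]
eef_rot: [0.0, -0.172, 0.985, 0.0]
wrist_force: [-1.1, 0.1, 1.4]
width: 41.6
```

>>> {"method": "arm_command", "body": {"plan": [[1,[0,0,-1],[0,0,0]],[1,[0,0,-2],[0,0,0]],[1,[0,0,-2],[0,0,0]]]}}

```text
t: 16.8
tcp_pos: [548.0, -159.2, 68.0]
eef_rot: [0.0, -0.172, 0.985, -0.0]
wrist_force: [-1.0, 0.2, 2.3]
width: 41.9
```

>>> {"method": "arm_command", "body": {"plan": [[1,[0,0,-0.5],[0,0,0]],[1,[0,0,-1],[0,0,0]],[1,[0,0,-1],[0,0,0]]]}}

```text
t: 17.1
tcp_pos: [548.0, -159.3, 67.0]
eef_rot: [0.0, -0.172, 0.985, -0.0]
wrist_force: [-0.1, 0.3, 3.0]
width: 41.6
```

>>> {"method": "arm_command", "body": {"plan": [[1,[0,0,-0.5],[0,0,0]],[1,[0,0,-1],[0,0,0]],[1,[0,0,-1],[0,0,0]]]}}

```text
t: 17.4
tcp_pos: [548.0, -159.3, 66.5]
eef_rot: [0.0, -0.172, 0.985, -0.0]
wrist_force: [-2.9, 0.7, 6.9]
width: 41.7
```

>>> {"method": "arm_command", "body": {"plan": [[1,[0,0,-0.5],[0,0,0]],[1,[0,0,-1],[0,0,0]],[1,[0,0,-1],[0,0,0]]]}}

```text
t: 17.7
tcp_pos: [548.1, -159.3, 66.4]
eef_rot: [0.0, -0.172, 0.985, -0.0]
wrist_force: [-5.9, 3.2, 14.1]
width: 41.9
```

>>> {"method": "arm_command", "body": {"plan": [[0.46,[0,0,-0.4],[0,0,0]],[0.42,[0,0,-0.8],[0,0,0]],[0.38,[0,0,-1.2],[0,0,0]],[0.34,[0,0,-1.4],[0,0,0]],[0.3,[0,0,-1.4],[0,0,0]],[0.3,[0,0,-1.4],[0,0,0]]]}}

```text
t: 18.3
tcp_pos: [547.7, -159.1, 63.1]
eef_rot: [-0.0, -0.172, 0.985, 0.0]
wrist_force: [0.2, -0.3, 0.3]
width: 60.1
```

>>> {"method": "arm_command", "body": {"plan": [[0,[0,0,0],[0,0,0]],[0,[0,0,0],[0,0,0]],[0,[0,0,0],[0,0,0]],[0,[0,0,15],[0,0,0]],[0,[0,0,40],[0,0,0]],[0,[0,0,70],[0,0,0]],[0,[0,0,95],[0,0,0]],[0,[0,0,97],[0,0,0]],[0,[0,0,97],[0,0,0]],[0,[0,0,97],[0,0,0]]]}}

```text
t: 19.3
tcp_pos: [547.6, -159.0, 159.9]
eef_rot: [-0.0, -0.172, 0.985, 0.0]
wrist_force: [-1.1, 0.1, -0.3]
width: 85.6
```

```bash
python3 - <<'E'
from h import *
c=cam('wrist'); save(c,'w10.png'); np.savez('w10.npz',eye=c['eye'],rot=c['rotation'],K=c['intrinsics']); s=arm.sense(); print(s['tcp_pos'],s['wrist_force'],s['width'])
for q in ('cover','unit_new','plate','tab_a_pad'): print(q,[(np.round(b['xy'],1).tolist(),round(b['score'],2)) for b in arm.boxes_of(q,'wrist')])
y=np.radians(19.8); X=lambda a,b,z:proj(c,[547.9+a*np.cos(y)-b*np.sin(y),-159.2+a*np.sin(y)+b*np.cos(y),z]).round(1).tolist()
print('plate corners',[X(a,b,82) for a,b in((-51,-36),(-51,36),(51,36),(51,-36))],'tabtop',[X(-12,b,110) for b in(-27,-21.5,21.5,27)])
g=cv2.cvtColor(np.array(c['image']),cv2.COLOR_RGB2GRAY).astype(float)
r=int(X(0,-27,110)[1]); print('row',r)
for rr in (r-4,r,r+4,): print(rr,g[rr,255:395].astype(int).tolist())
rr=int(X(-45,0,82)[1]); print(rr,g[rr,250:400].astype(int).tolist())
E
```

```text
[ 547.38294219 -158.91597669  159.51236933] [0.23024871 0.12201345 0.1254372 ] 85.3241263008086
cover [([633.3, 375.3], 0.98), ([322.3, 193.1], 0.79)]
unit_new [([319.1, 131.7], 0.68)]
plate [([323.4, 196.5], 0.96), ([625.8, 376.5], 0.86)]
tab_a_pad [([359.2, 205.8], 0.79)]
plate corners [[272.3, 130.8], [370.5, 130.6], [365.3, 255.6], [278.2, 255.8]] tabtop [[282.3, 192.8], [290.2, 192.8], [352.6, 192.7], [360.6, 192.7]]
row 209
205 [146, 146, 146, 147, 147, 147, 147, 148, 149, 150, 150, 151, 152, 152, 152, 152, 143, 104, 101, 108, 108, 108, 107, 108, 108, 107, 107, 103, 81, 44, 43, 43, 42, 42, 42, 40, 31, 32, 31, 30, 33, 47, 56, 60, 71, 73, 76, 54, 38, 37, 38, 38, 37, 37, 37, 36, 37, 36, 36, 36, 36, 36, 35, 34, 35, 35, 35, 35, 35, 35, 35, 35, 35, 35, 34, 34, 34, 34, 34, 33, 35, 35, 36, 35, 35, 35, 35, 36, 46, 72, 78, 80, 80, 73, 48, 28, 25, 25, 25, 27, 34, 36, 36, 36, 36, 37, 40, 67, 105, 105, 105, 105, 105, 105, 105, 105, 105, 104, 103, 103, 103, 103, 103, 104, 105, 105, 106, 106, 107, 107, 107, 108, 107, 107, 107, 108, 107, 107, 106, 106]
209 [97, 97, 96, 97, 97, 97, 98, 98, 99, 
[... 1116 characters left out ...]
 105, 106, 106, 106, 106, 107, 107, 106, 105]
138 [148, 148, 149, 148, 148, 149, 148, 148, 149, 147, 148, 147, 148, 147, 147, 147, 148, 148, 145, 138, 120, 110, 107, 86, 53, 52, 52, 52, 52, 52, 52, 51, 53, 51, 52, 51, 51, 51, 50, 50, 51, 50, 50, 50, 49, 50, 49, 49, 49, 49, 48, 49, 48, 49, 48, 48, 49, 49, 49, 49, 48, 48, 48, 47, 48, 48, 47, 48, 47, 47, 48, 48, 47, 48, 47, 47, 48, 48, 48, 47, 48, 47, 47, 48, 47, 48, 47, 48, 48, 48, 48, 48, 48, 48, 48, 48, 48, 48, 48, 48, 49, 48, 49, 48, 48, 49, 48, 48, 49, 49, 49, 50, 49, 50, 50, 50, 49, 49, 49, 50, 50, 52, 76, 107, 116, 142, 150, 150, 149, 150, 149, 150, 149, 149, 149, 149, 150, 150, 151, 151, 151, 152, 152, 153, 153, 154, 154, 155, 155, 155]
```

```bash
python3 -c "
from h import *
s=arm.sense(); print(s['t'],s['wrist_force'],arm.job_done())"
```

```text
the job is handed in; nothing more can be done
19.55 [-0.75496898  0.35042819 -0.05455268] None
```

I moved the cover from the old unit to the open one, and as far as I could measure it is locked on. I handed the job in at t = 19.55 s with the gripper open and clear.

**What I did:** I squeezed both tabs to their stops (42 mm across the pads) and lifted the cover off with less than 2 N of pull. I lined it up over the open unit from the wrist camera and lowered it. The contact block first touched at about TCP z 70 and the plate stopped on the rim at 66.4. I pressed with 14 N, opened the fingers while still pressing lightly, and backed off.

**Last checks:**
- **Tabs:** In the final wrist picture both are sprung fully out, about 54 mm across (78.5 px against 78.3 px expected).
- **Plate:** It is centred, with its top at about z 82, which is at the rim or up to 2 mm above it.
- **Forces:** The wrist force was about zero after release, and no reading during pressing went above about 15 N.

**What went wrong or disagreed:**
- **First grasp:** The first close missed, because the fingertips end about 20 mm short of the stated TCP. The fingers shut between the tabs without touching anything I could measure, so I rose and repeated the grasp lower.
- **Position estimates:** My camera estimates of the open unit's position differed by 1 to 2 mm, so I corrected from close up before inserting.
- **Lock not tested:** I did not pull on the cover to test it; that both tabs caught is judged from the picture measurements alone.

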